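# Drive out the jammed cross pin of a denture flask and open it

### The job

The denture flask on the bench plate is held shut by a cross pin that set plaster has jammed. Get the drift punch out from under the low stand, drive the pin from its plain, far end until the head stands well out, draw the pin out and lay it in the shallow steel tray. Then lift the flask's cover off and set it down upright on top of the low stand; lay the drift on the worktop and leave the models and bottles where they are.

Things in the scene. Friction and masses are not known exactly. Their poses are not given: they have to be found in the camera images.
- flask: lower half of an aluminium denture flask, bolted to a dark plate 130 x 116 x 9 mm (x, y); fixed. Origin: centre of the plate's underside; z up, y along the pin. Lower half 104 x 80 mm, top face at z 39 mm, a plaster cast on it. Two ears 42 mm wide (x), up to z 107 mm, at y -40 to -56 mm (head side) and y +40 to +60 mm (far side), carry the pin in 15 mm bores, axis at x 0, z 86 mm
- far_bore (a point): middle of the mouth of the steel guide bush (27 mm outside, 15 mm bore) on the far ear, at [0, 74, 86] mm in the flask's frame. The drift goes in here and pushes towards the flask's -y; the pin's plain end stands 14 mm inside
- head_ear (a point): middle of the outer face of the head side ear, at [0, -56, 86] mm in the flask's frame; a counterbore 28 mm wide and 10 mm deep here hides the pin's head, which cannot be gripped until it is driven out
- lock_pin: steel cross pin: shaft 12 mm thick, 107 mm long, flat round head 22 mm wide, 8 mm thick. Origin on its axis at mid-shaft, +y to the plain end. 100 g. Its axis lies 1.5 mm under the bore's. Plaster jams it in the far ear only: a steady push of 12 to 21 N moves it towards its head; after 20 mm it has left that ear and slides freely, after 116 mm it is out of the flask
- pin_end (a point): centre of the pin's plain end face, 53.5 mm from the pin's origin
- pin_head (a point): middle of the pin's head on its axis, 57.5 mm from the pin's origin towards -y
- flask_cover: hollow aluminium cover of the flask, 104 x 74 mm (x, y), origin at the centre of its underside, top at z 30 mm. On top a rib along y, 26 mm thick (x), 72 mm long, up to z 69 mm, through which the pin runs: take it across this rib from above. 320 to 500 g. It stands between the ears with 3 mm to spare each side and lifts straight up once the pin is out
- drift: steel drift punch 170 mm long, along its x axis, tip to +x; origin at mid-length on its underside, axis at z 8 mm. Octagonal body 16 mm across from x -85 to -8 mm, then a round 8 mm shank to the tip at x +85 mm. 110 to 175 g, balance point near x -30 mm. It starts on the worktop with its body under the stand, only 35 to 55 mm of the tip end sticking out
- drift_tip (a point): centre of the drift's tip face, 85 mm from the drift's origin along its x, on its axis
- stand: low stand of dark folded sheet, fixed, 200 x 150 mm (x, y), top at z 45 mm. Origin at the centre of its footprint. Closed by side walls at both x ends, open towards +y and -y, 40 mm clear under the top; the drift's tip sticks out past its +y edge (y +75 mm)
- stand_model: small plaster jaw model 48 x 62 x 34 mm standing on the stand's top towards its +x end; origin at the centre of its underside
- pin_tray: shallow open steel tray 92 x 148 mm outside (x, y), 14 mm high, walls and floor 3 mm; does not move. Origin at the centre of its underside
- monomer_bottle: dark bottle with a white cap, 42 mm wide, 98 mm high, bystander; origin at the centre of its underside
- oil_bottle: slim bottle with an orange cap, 34 mm wide, 100 mm high, bystander; origin at the centre of its underside
- stone_model: yellowish plaster jaw model 56 x 65 x 44 mm, bystander; origin at the centre of its underside
- dome_mixer: bench mixer with a large cream dome, fixed between robot and worktop: keep arm and gripper clear. Origin at the centre of its foot; dome about 200 mm wide round the origin, from 180 to 335 mm above the worktop, on a lower column
- furnace: porcelain furnace at the back left, fixed: keep arm and gripper clear. Its round grey head, 270 mm wide, hangs from 200 to 530 mm above the worktop with its centre near x 0.765, y 0.21 m of the world, over a dish 60 mm high; the straight way from the start to the stand runs into it. Origin at the centre of its foot

How it is judged (in metres and radians):
On the way:
1. the drift, pressing on the plain end, drives the pin 8 mm or more towards its head (y of pin_end in the frame of flask between 0 and 0.052 m and contact force between drift and lock_pin above 1 N).
At the end, for the whole second after the job is handed in: the pin lies at rest in the tray (its middle inside the walls, under 30 mm above the tray's underside), the cover stands at rest and upright (within 0.08 rad) flat on the stand's top, and the drift lies at rest flat on the worktop (origin under 20 mm, tip under 35 mm high) (x of lock_pin in the frame of pin_tray between -0.043 and 0.043 m and y of lock_pin in the frame of pin_tray between -0.071 and 0.071 m and z of lock_pin in the frame of pin_tray below 0.03 m and linear speed of each of lock_pin, flask_cover below 0.03 m/s and z of flask_cover in the frame of stand between 0.042 and 0.05 m and angle between flask_cover's own z axis and vertical below 0.08 rad and height (world z) of drift below 0.02 m and height (world z) of drift_tip below 0.035 m and linear speed of drift below 0.05 m/s); the robot touches nothing.
It fails at once if a bystander (bottle or model) is pushed more than 30 mm from its place or tipped over (distance of any of monomer_bottle, oil_bottle, stone_model, stand_model from where it was at the start of the episode above 0.03 m or angle between any of monomer_bottle, oil_bottle, stone_model, stand_model's own z axis and vertical above 0.6 rad).
It also fails if it takes over 72 s, if anything falls off the work surface, if the arm or the gripper's body presses on something with over 40 N, if the wrist force passes 120 N, or if a joint passes its speed limit or range.

### The arm

A 6-joint arm with a two-finger parallel gripper is mounted at the origin on a cart in front of the work surface, level with it; the furniture and walls round the work are solid. World frame = base frame: x ahead of the robot, y to its left, z up, the work surface at z = 0. Lengths are in m, angles in degrees, forces in N, time in s.
With the tool pointing down it reaches from about 0.375 to 0.925 m from the base axis. Payload 5.7 kg.
Tool frame: the origin (TCP) lies on the centre line of the jaws, within the pads' length; the fingertips stand 17 mm ahead of it and the grasp point (between the pads) lies 2 mm behind it (bot.finger_overhang is the distance from the TCP to the fingertips, in m); z points along the fingers, y is the line along which they close (so a half turn about z gives the same grasp; the last joint's range is limited). The gripper opens to 88 mm and grips with 3 to 60 N. Pads are 20 mm wide; open, the fingers measure 115 mm over their backs; the gripper's body (75 mm by 178 mm) begins 61 mm behind the grasp point.
Start: joints at [57.233, 20.558, 86.54, -0, 72.909, -6.595], TCP at [0.265, 0.538, 0.24] pointing down, gripper open.
Joint ranges: [-170.27, 170.27], [-57.76, 135], [12.27, 136.19], [-55.21, 235.2], [11.17, 155.16], [-170.74, 170.74]. Speed limits (degrees/s): [136.94, 136.94, 180, 180, 180, 180].

### API

Orientations are given as [roll, pitch, yaw] about the fixed x, y, z axes, in that order (R = Rz(yaw) Ry(pitch) Rx(roll)).
In Python, from workcell import sensors, snapshot, camera_params, sign_off, bot gives the robot as it stands.
- The arm moves only by the shell command python3 -m jog 'ROWS' [OPENING] [FORCE]. ROWS is JSON, a list of rows, each a list of 4 numbers: the shift along the tool's x, y, z in m, then the turn about the tool's z in degrees. A call has 1 to 12 rows; each row is the pose to reach, as a shift and turn from the pose commanded when the call began, along the tool's axes at that moment; what a row does not reach only later rows make up. A row lasts 1/12 s, in which the tool goes at most 41.7 mm and 7.16 degrees, less where a joint would pass 70% of its speed; a pose out of reach is approached as far as the arm can. A call with a gripper value outside its range is refused whole. OPENING is the finger opening in m, from 0 to 0.0878, set as the call begins (- or left out, the last holds). The fingers move at their own pace and stop on an object; FORCE is the grip in N (left out, the last holds). Time passes only in rows, so rows that repeat a pose let the fingers close. It gives the time, the measured TCP pose, the force, the opening and the grip force at its end, in the units of the state.
- sensors.get_obs(): the state, without advancing time (a new reading comes with each control period).
- snapshot(name): name is "side" or "top" or "wrist"; returns (picture, depth): 420x560x3 uint8, red, green, blue; 420x560 float32, m along the optical axis (not along the pixel's ray), 0 where there is no reading.
- camera_params(name): a dict with "fx", "fy", "cx", "cy" (pixels), "position" and "rotation" of the camera in the world; the wrist camera has in their place "T_tool_cam" (4x4, takes a point from camera to tool coordinates, whose origin is the TCP and whose axes are the flange's). Camera axes: x right, y down, z forward; pixel columns grow to the right and rows downward; lengths in m; the calibration is good to about 2 mm. A picture is of the moment at which its call begins: read the wrist's pose just before it. camera_params takes no time and is no camera call.
- sign_off(): hands the job in; it is judged then, once.
The state is a dict: "time_s": time; "joint_positions": joint angles; "joint_vel": joint speeds; "joint_torque": joint torques, N m; "position": TCP position; "tcp_rot": TCP orientation; "ft_force": force on the tool from outside, world axes, zero at the start; "ft_torque": the same for the moment, N m; "gripper_width": finger opening in m; "grip_force": force on a finger pad.
Only numpy, scipy, OpenCV 4.12 (cv2) and the standard library are available. Lean on these libraries where they do the work, as an engineer would, in place of code of your own. Each camera call takes 0.05 s, during which the arm holds its last target. There are 200 camera calls.

## Working session

There is one attempt and no reset: what is moved stays moved. The work goes in short steps, Python scripts to look and compute and a shell command to move; the robot and the scene stay as the last step left them, time stands still between calls to the robot, and variables do not carry over. Pictures are saved under pics/ and viewed, at most 10 in all, crops included, and the job is handed in when it is done.

```bash
ls; mkdir -p pics
cat > h.py <<'E'
import numpy as np, cv2
from workcell import sensors, snapshot, camera_params, bot
from scipy.spatial.transform import Rotation as R
def shot(n):
    o=sensors.get_obs(); im,d=snapshot(n); c=camera_params(n)
    if n=='wrist':
        T=np.eye(4); T[:3,:3]=R.from_euler('xyz',o['tcp_rot'],degrees=True).as_matrix(); T[:3,3]=o['position']
        T=T@np.array(c['T_tool_cam'])
    else:
        T=np.eye(4); r=np.array(c['rotation']); T[:3,:3]=r; T[:3,3]=c['position']
    K=(c['fx'],c['fy'],c['cx'],c['cy'])
    return im,d,K,T
def cloud(d,K,T):
    v,u=np.mgrid[:d.shape[0],:d.shape[1]]
    p=np.stack([(u-K[2])/K[0]*d,(v-K[3])/K[1]*d,d],-1)
    return p@T[:3,:3].T+T[:3,3]
def save(n,im,crop=None,s=1):
    if crop: a,b,c,e=crop; im=im[b:e,a:c]
    cv2.imwrite('pics/'+n+'.png',cv2.resize(im[...,::-1],None,fx=s,fy=s,interpolation=cv2.INTER_CUBIC))
E
python3 - <<'E'
from h import *
o=sensors.get_obs(); print(o)
print(camera_params('side'),camera_params('top'),camera_params('wrist'))
for n in ('top','side'):
    im,d,K,T=shot(n); np.savez(n+'0.npz',im=im,p=cloud(d,K,T),d=d); save(n+'0',im,None,1.4)
E
```

```text
pics
{'time_s': 0.0, 'joint_positions': array([ 5.72315705e+01,  2.05976113e+01,  8.65972989e+01, -5.71081783e-04,
        7.29090740e+01, -6.59534305e+00]), 'joint_vel': array([ 0.06537243, -0.03803737, -0.02864439,  0.01139621, -0.01466008,
        0.05159765]), 'joint_torque': array([-1.05775744e-03, -5.15360785e+01, -2.70734543e+01,  6.75191218e-02,
        3.47586419e-02, -1.32267141e-04]), 'position': array([0.26431186, 0.53792115, 0.23882415]), 'tcp_rot': array([-1.79896641e+02, -1.14013056e-02,  1.53827072e+02]), 'ft_force': array([-0.3636968 , -0.36595904,  0.43170614]), 'ft_torque': array([-0.01923386, -0.01908926,  0.03547908]), 'grip_force': 0.0, 'gripper_width': 0.08787183509435391}
{'fx': 487.458950510259, 'fy': 487.458950510259, 'cx': 273.372487225721, 'cy': 200.41153596692232, 'position': array([ 0.23773064, -1.11749193,  1.04039147]), 'rotation': array([-131.09830392,    0.29274065,  -17.16774419])} {'fx': 459.59159579719307, 'fy': 459.59159579719307, 'cx': 279.91474955486905, 'cy': 215.73021554338575, 'position': array([ 0.51181133, -0.07972041,  1.21561822]), 'rotation': array([-176.63559145,   -0.83853315,  -90.28352679])} {'fx': 351.62191825919257, 'fy': 351.62191825919257, 'cx': 278.01134507952634, 'cy': 213.58286934926304, 'T_tool_cam': array([[ 9.30507705e-04, -9.65972720e-01, -2.58642299e-01,
         7.12760291e-02],
       [ 9.99999506e-01,  9.89031433e-04, -9.61565002e-05,
         5.33515801e-04],
       [ 3.48689919e-04, -2.58642081e-01,  9.65973163e-01,
        -1.44232067e-01],
       [ 0.00000000e+00,  0.00000000e+00,  0.00000000e+00,
         1.00000000e+00]])}
```

```bash
sed -i "s/r=np.array(c\['rotation'\]); T\[:3,:3\]=r;/T[:3,:3]=R.from_euler('xyz',c['rotation'],degrees=True).as_matrix();/" h.py
python3 - <<'E'
from h import *
for n in ('top','side'):
    im,d,K,T=shot(n); np.savez(n+'0.npz',im=im,p=cloud(d,K,T),d=d); save(n+'0',im,None,1.4)
E
```

```text
(no output)
```

View pics/top0.png

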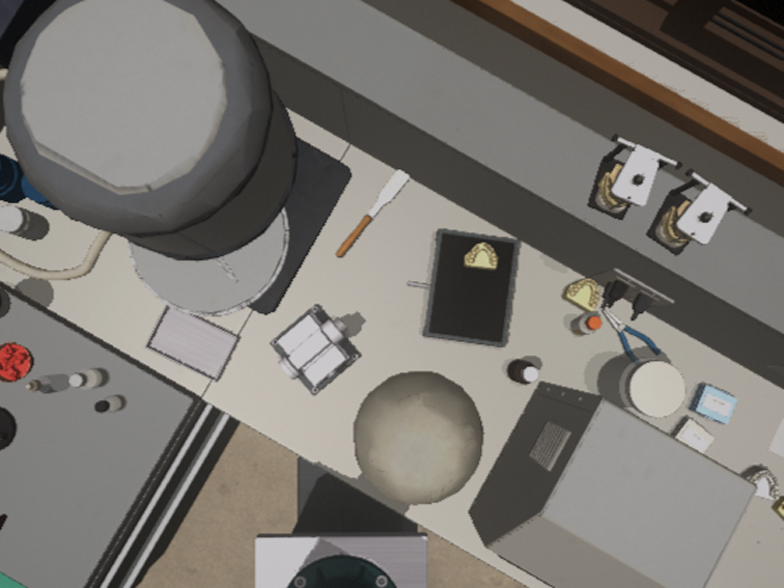

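View pics/side0.png

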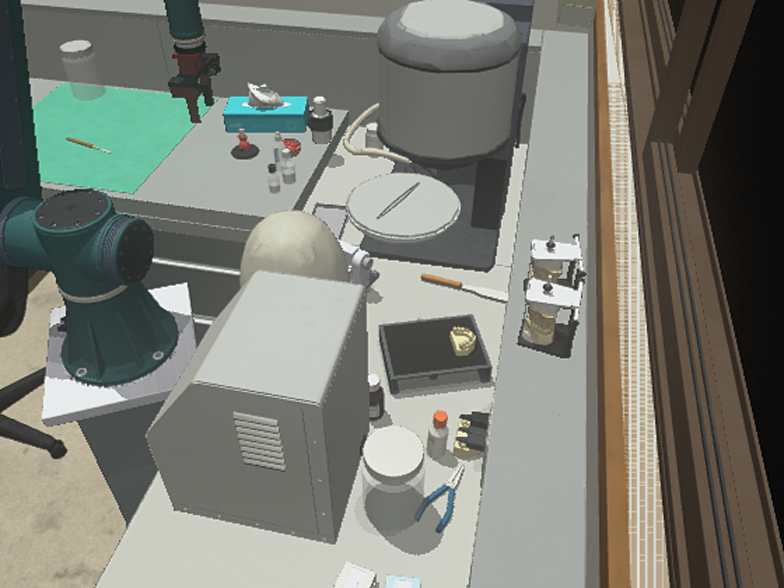

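Run:
```python
from h import *
z=np.load('top0.npz'); im=z['im']
a=cv2.resize(im[205:295,95:265],None,fx=4.6,fy=4.6,interpolation=cv2.INTER_CUBIC)
cv2.imwrite('pics/fl.png',a[...,::-1])
b=cv2.resize(im[150:260,270:440],None,fx=4.6,fy=4.6,interpolation=cv2.INTER_CUBIC)
cv2.imwrite('pics/st.png',b[...,::-1])
p=z['p']
# ortho summaries: heights around
def q(u,v): return np.round(np.array(p[int(v/1.4),int(u/1.4)]),3)
for n,(u,v) in dict(tip=(411,284),drift=(420,286),st=(470,300),model=(482,258),flask=(315,345),a=(333,328),b=(290,368),tray=(192,343),oil=(594,324),mono=(530,374),stone=(580,292),dome=(418,437),table=(370,330)).items(): print(n,q(u,v))
```

```text
tip [ 0.619 -0.132  0.009]
drift [ 0.614 -0.151  0.005]
st [ 0.584 -0.238  0.049]
model [ 0.66  -0.26   0.057]
flask [0.505 0.036 0.107]
a [0.533 0.007 0.108]
b [0.467 0.079 0.107]
tray [0.508 0.278 0.001]
oil [ 0.539 -0.448  0.098]
mono [ 0.452 -0.334  0.096]
stone [ 0.601 -0.449  0.022]
dome [ 0.38  -0.126  0.332]
table [ 0.532 -0.056  0.   ]
```

View pics/fl.png

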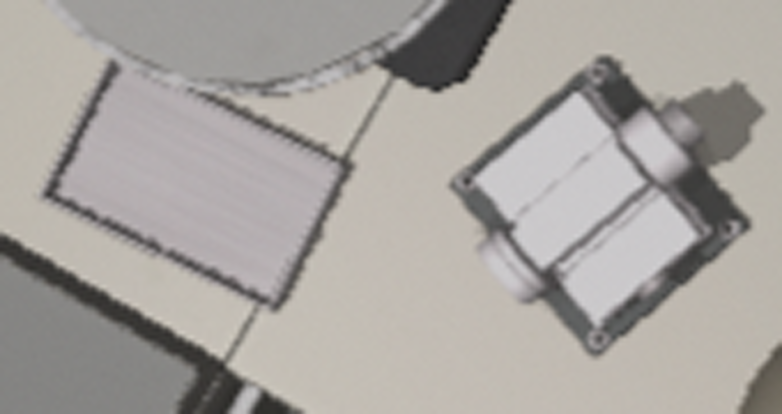

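View pics/st.png

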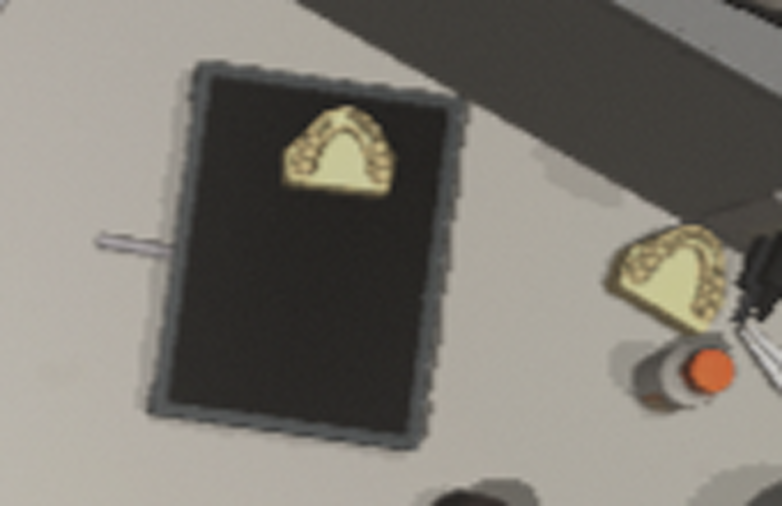

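Run:
```python
from h import *
print([a for a in dir(bot) if a[0]!='_'])
z=np.load('top0.npz'); p=z['p']; d=z['d']
def rect(m,name):
    q=p[m][:,:2].astype(np.float32); (c,s,a)=cv2.minAreaRect(q*1000); print(name,m.sum(),np.round(c,1),np.round(s,1),round(a,1)); return q
X,Y,Z=p[...,0],p[...,1],p[...,2]
box=lambda x0,x1,y0,y1:(d>0)&(X>x0)&(X<x1)&(Y>y0)&(Y<y1)
fl=box(.38,.62,-.08,.15)
rect(fl&(Z>.1)&(Z<.12),'ears+rib'); rect(fl&(Z>.06)&(Z<.08),'cover top'); rect(fl&(Z>.006)&(Z<.13),'flask all'); rect(fl&(Z>.085)&(Z<.12),'bush+ears')
print('rib z',np.median(Z[fl&(Z>.1)]))
rect(box(.45,.72,-.34,-.16)&(Z>.035)&(Z<.055),'stand'); m=box(.45,.75,-.34,-.16)&(Z>.056)&(Z<.1); q=rect(m,'model'); 
rect(box(.42,.58,.19,.36)&(Z>.008)&(Z<.02),'tray')
print('dom',np.round([X[box(.2,.6,-.3,.1)&(Z>.25)].max(),X[box(.2,.6,-.3,.1)&(Z>.25)].min()],3), Y[box(.2,.6,-.3,.1)&(Z>.25)].max(),Y[box(.2,.6,-.3,.1)&(Z>.25)].min())
def tab(n,u,v,h): # ray at height h
    c=camera_params(n);Rr=R.from_euler('xyz',c['rotation'],degrees=True).as_matrix()
    r=Rr@np.array([(u-c['cx'])/c['fx'],(v-c['cy'])/c['fy'],1]);o=np.array(c['position']);return np.round(o+r*(h-o[2])/r[2],4)
f=lambda x,y:(95+x/4.6,205+y/4.6); g=lambda x,y:(270+x/4.6,150+y/4.6)
for n,a,h in [('tip',g(97,240),.008),('edge drift',g(168,251),.008),('st',g(198,65),.045),('st',g(468,97),.045),('st',g(418,448),.045),('st',g(152,413),.045),
 ('plate',f(600,55),.009),('plate',f(452,185),.009),('plate',f(597,355),.009),('plate',f(748,225),.009),('bush top',f(700,120),.0995),
 ('tray',f(114,62),.014),('tray',f(45,197),.014),('tray',f(277,306),.014),('tray',f(350,162),.014)]: print(n,tab('top',*a,h))
```

```text
['Unreachable', 'finger_overhang']
ears+rib 536 [501.3  43.2] [ 33.5 127.2] 39.1
cover top 938 [518.1  76.1] [191.9 119.9] 62.8
flask all 2626 [500.4  43.7] [230.1 229.2] 85.4
bush+ears 694 [501.6  41.4] [ 41.3 130.6] 39.9
rib z 0.2114471003204651
stand 4219 [ 587.3 -249.1] [174.7 268.4] 88.4
model 608 [ 599.9 -284.1] [111.1 299.4] 89.9
tray 301 [494.1 286.1] [149.7 129.4] 64.3
dom [0.455 0.2  ] -0.03929748552324003 -0.2999716325330486
tip [ 0.6184 -0.1274  0.008 ]
edge drift [ 0.6119 -0.1681  0.008 ]
st [ 0.7131 -0.183   0.045 ]
st [ 0.6947 -0.3341  0.045 ]
st [ 0.4989 -0.3031  0.045 ]
st [ 0.519  -0.1558  0.045 ]
plate [0.58   0.0453 0.009 ]
plate [0.5064 0.1291 0.009 ]
plate [0.41   0.0467 0.009 ]
plate [ 0.4829 -0.0389  0.009 ]
bush top [ 0.5404 -0.0168  0.0995]
tray [0.5769 0.3196 0.014 ]
tray [0.5008 0.3571 0.014 ]
tray [0.4389 0.2261 0.014 ]
tray [0.5197 0.1859 0.014 ]
```

```bash
cat >> h.py <<'E'
def go(*ts):
    o=sensors.get_obs(); M=R.from_euler('xyz',o['tcp_rot'],degrees=True).as_matrix(); yaw=o['tcp_rot'][2]
    print('now',np.round(o['position'],4),round(yaw,2),'t',round(o['time_s'],2),'F',np.round(o['ft_force'],1),'w',round(o['gripper_width'],4))
    for t in ts:
        v=M.T@(np.array(t[:3])-o['position']); print(np.round(v,4).tolist(), round((yaw-t[3]+180)%360-180,1))
E
python3 - <<'E'
from h import *
go((.40,.25,.26,120),(.53,.03,.26,100),(.615,-.148,.12,81))
E
```

```text
now [0.2644 0.5381 0.2391] 153.83 t 0.2 F [ 0.1 -0.3  0.4] w 0.0879
[-0.2488, -0.1988, -0.0207] 33.8
[-0.4625, -0.339, -0.0205] 53.8
[-0.6173, -0.4611, 0.1196] 72.8
```

```bash
python3 -m jog '[[-0.249,-0.199,-0.021,33.8],[-0.249,-0.199,-0.021,33.8],[-0.249,-0.199,-0.021,33.8],[-0.249,-0.199,-0.021,33.8],[-0.249,-0.199,-0.021,33.8],[-0.249,-0.199,-0.021,33.8],[-0.249,-0.199,-0.021,33.8],[-0.249,-0.199,-0.021,33.8],[-0.462,-0.339,-0.021,53.8],[-0.462,-0.339,-0.021,53.8],[-0.462,-0.339,-0.021,53.8],[-0.462,-0.339,-0.021,53.8]]' 0.04
python3 - <<'E'
from h import *
go((.53,.03,.26,100),(.615,-.148,.14,81))
E
```

```text
time_s: 1.2
position: [0.4855, 0.1045, 0.2608]
tcp_rot: [180.0, -0.0, 99.7]
ft_force: [1.0, 0.9, 0.2]
gripper_width: 0.0398
grip_force: 0.0
now [0.4855 0.1045 0.2608] 99.72 t 1.2 F [1.  0.9 0.2] w 0.0398
[-0.081, 0.0313, 0.0008] -0.3
[-0.2708, 0.0849, 0.1208] 18.7
```

```bash
python3 -m jog '[[-0.081,0.031,0,0],[-0.081,0.031,0,0],[-0.27,0.085,0.06,18.7],[-0.27,0.085,0.06,18.7],[-0.27,0.085,0.06,18.7],[-0.27,0.085,0.12,18.7],[-0.27,0.085,0.12,18.7],[-0.27,0.085,0.12,18.7],[-0.27,0.085,0.12,18.7],[-0.27,0.085,0.12,18.7]]'
python3 - <<'E'
from h import *
go((.615,-.148,.14,81))
im,d,K,T=shot('wrist'); p=cloud(d,K,T); np.savez('w1.npz',im=im,p=p); save('w1',im,None,1.4)
E
```

```text
time_s: 2.03
position: [0.6146, -0.1452, 0.1387]
tcp_rot: [-179.8, -0.0, 81.2]
ft_force: [-0.7, 0.1, 1.6]
gripper_width: 0.0397
grip_force: 0.0
now [ 0.6146 -0.1452  0.1387] 81.21 t 2.03 F [-0.7  0.1  1.6] w 0.0397
[-0.0027, 0.0008, -0.0013] 0.2
```

View pics/w1.png

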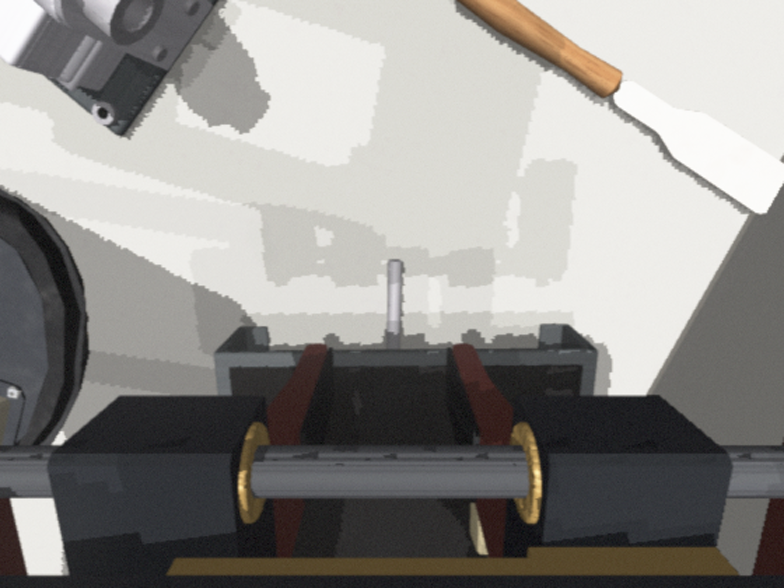

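```bash
cat >> h.py <<'E'
def ray(K,T,u,v,h):
    r=T[:3,:3]@np.array([(u-K[2])/K[0],(v-K[3])/K[1],1]); o=T[:3,3]; return o+r*(h-o[2])/r[2]
def tw():
    o=sensors.get_obs(); c=camera_params('wrist'); T=np.eye(4); T[:3,:3]=R.from_euler('xyz',o['tcp_rot'],degrees=True).as_matrix(); T[:3,3]=o['position']
    return (c['fx'],c['fy'],c['cx'],c['cy']),T@np.array(c['T_tool_cam'])
E
python3 - <<'E'
from h import *
K,T=tw()
t=ray(K,T,396/1.4,262/1.4,.008); e=ray(K,T,395/1.4,322/1.4,.008); b=ray(K,T,400/1.4,348/1.4,.045)
print(t,e,b,np.degrees(np.arctan2(*(t-e)[1::-1])), np.linalg.norm(t-e))
p=np.load('w1.npz')['p']; print(p[int(300/1.4),int(395/1.4)],p[int(300/1.4),int(360/1.4)])
g=t-.027*np.array([.15,.989,0]); go((g[0],g[1],.06,81.5),(g[0],g[1],.0195,81.5),(g[0]+.07*.15,g[1]+.07*.989,.0195,81.5))
E
```

```text
[ 0.62107048 -0.12604593  0.008     ] [ 0.61520702 -0.16142636  0.008     ] [ 0.61711755 -0.16405078  0.045     ] 80.59010899952445 0.0358630049591442
[ 0.61646379 -0.1473407   0.01136223] [ 5.95442921e-01 -1.47299359e-01 -2.29860142e-04]
now [ 0.6151 -0.1444  0.1402] 81.27 t 2.08 F [0.1 0.7 0.2] w 0.0399
[-0.008, 0.0033, 0.0802] -0.2
[-0.008, 0.0034, 0.1207] -0.2
[0.062, 0.0032, 0.1208] -0.2
```

```bash
python3 -m jog '[[-0.004,0.002,0.04,0],[-0.004,0.002,0.08,0],[-0.004,0.002,0.11,0],[-0.004,0.002,0.1205,0],[-0.004,0.002,0.1205,0],[-0.004,0.002,0.1205,0]]' 0.04
python3 -m jog '[[0,0,0,0],[0,0,0,0],[0,0,0,0],[0,0,0,0],[0,0,0,0]]' 0.0 30
python3 -m jog '[[0.015,0,-0.001,0],[0.035,0,-0.001,0],[0.055,0,-0.001,0],[0.07,0,-0.001,0],[0.07,0,-0.001,0],[0.07,0,-0.001,0]]'
python3 - <<'E'
from h import *
go((.6145,-.148,.0195,81.3))
E
```

```text
time_s: 2.58
position: [0.6179, -0.1483, 0.0218]
tcp_rot: [179.9, 0.0, 81.4]
ft_force: [0.7, 0.4, 1.7]
gripper_width: 0.0399
grip_force: 0.0
time_s: 3.0
position: [0.6173, -0.149, 0.0209]
tcp_rot: [179.9, 0.0, 81.3]
ft_force: [0.4, -0.8, 0.0]
gripper_width: 0.0103
grip_force: 0.0
time_s: 3.5
position: [0.6275, -0.0784, 0.0211]
tcp_rot: [-180.0, 0.0, 81.4]
ft_force: [-0.1, -0.4, -0.9]
gripper_width: 0.007
grip_force: 30.0
now [ 0.6275 -0.0784  0.0211] 81.45 t 3.5 F [-0.1 -0.4 -0.9] w 0.007
[-0.0707, -0.0026, 0.0016] 0.1
```

```bash
python3 -m jog '[[0,0,0,0],[0,0,0,0],[0,0,-0.02,0],[-0.03,-0.001,-0.025,0],[-0.058,-0.002,-0.02,0],[-0.058,-0.002,0,0],[-0.058,-0.002,0.001,0],[-0.058,-0.002,0.001,0]]' 0.035
python3 -m jog '[[0,0,0,0],[0,0,0,0],[0,0,0,0],[0,0,0,0],[0,0,0,0],[0,0,0,0]]' 0.0 30
python3 -m jog '[[0.015,0,-0.001,0],[0.035,0,-0.001,0],[0.052,0,-0.001,0],[0.052,0,-0.001,0],[0.052,0,-0.001,0]]'
python3 -m jog '[[0,0,0,0],[0,0,0,0],[0,0,-0.02,0],[0,0,-0.06,0],[-0.03,0,-0.1,0],[-0.06,0,-0.12,0],[-0.06,0,-0.12,0],[-0.06,0,-0.12,0]]' 0.04
python3 - <<'E'
from h import *
go((.6145,-.148,.0195,81.3))
im,d,K,T=shot('wrist'); p=cloud(d,K,T); np.savez('w2.npz',im=im,p=p); save('w2',im,None,1.4)
E
```

```text
time_s: 4.17
position: [0.6155, -0.1372, 0.0192]
tcp_rot: [-179.8, -0.0, 81.2]
ft_force: [-0.0, -0.1, 0.1]
gripper_width: 0.0351
grip_force: 0.0
time_s: 4.67
position: [0.6174, -0.1364, 0.0207]
tcp_rot: [179.9, -0.0, 81.3]
ft_force: [1.2, 1.7, 2.8]
gripper_width: 0.0083
grip_force: 30.0
time_s: 5.08
position: [0.6244, -0.0837, 0.021]
tcp_rot: [-180.0, -0.0, 81.5]
ft_force: [-0.1, -0.1, -0.1]
gripper_width: 0.0083
grip_force: 30.0
time_s: 5.75
position: [0.6169, -0.1475, 0.1435]
tcp_rot: [179.7, 0.1, 81.1]
ft_force: [0.1, -0.6, 0.1]
gripper_width: 0.0398
grip_force: 0.0
now [ 0.6169 -0.1475  0.1435] 81.12 t 5.75 F [ 0.1 -0.6  0.1] w 0.0398
[-0.0007, -0.0028, 0.1239] -0.2
```

View pics/w2.png

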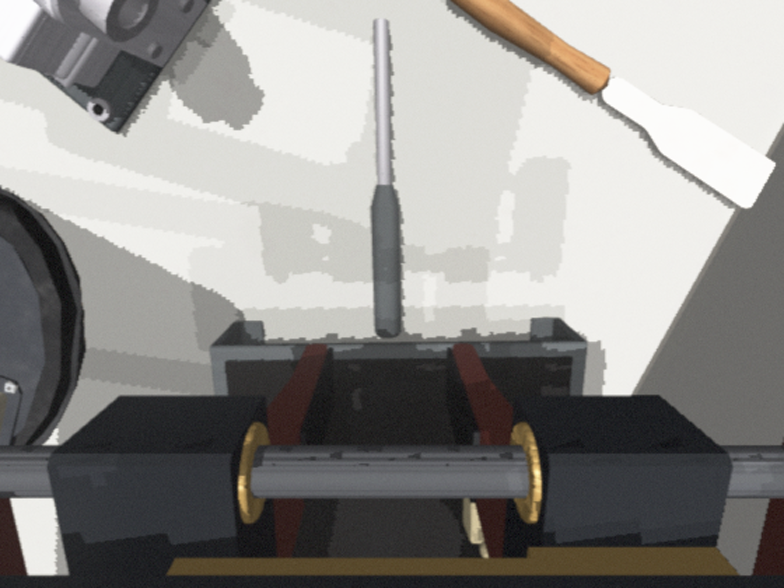

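Run:
```python
from h import *
K,T=tw()
t=ray(K,T,381/1.4,20/1.4,.008); e=ray(K,T,387/1.4,333/1.4,.008)
u=(t-e)/np.linalg.norm(t-e); a=np.degrees(np.arctan2(u[1],u[0])); print(t,e,a,np.linalg.norm(t-e))
g=t-.113*u; print(g); go((*g[:2],.06,a),(*g[:2],.0205,a))
```

```text
[ 0.63294327 -0.00350259  0.008     ] [ 0.61021468 -0.16947116  0.008     ] 82.20212713305526 0.16751762229416292
[ 0.61761157 -0.11545767  0.008     ]
now [ 0.6156 -0.1458  0.1416] 81.18 t 5.8 F [ 0.2 -0.  -0.6] w 0.0398
[0.0303, -0.0027, 0.0816] -1.0
[0.0303, -0.0028, 0.1211] -1.0
```

```bash
python3 -m jog '[[0.03,-0.001,0.04,-1],[0.03,-0.002,0.08,-1],[0.03,-0.002,0.11,-1],[0.03,-0.002,0.121,-1],[0.03,-0.002,0.121,-1],[0.03,-0.002,0.121,-1]]' 0.04
python3 -m jog '[[0,0,0,0],[0,0,0,0],[0,0,0,0],[0,0,0,0],[0,0,0,0],[0,0,0,0]]' 0.0 55
python3 -m jog '[[0,0,-0.03,0],[0,0,-0.07,0],[0,0,-0.11,0],[0,0,-0.125,0],[0,0,-0.125,0]]'
python3 - <<'E'
from h import *
u=np.array([.649,-.760]); o=np.array([.4953,.047]); g=o+.225*u; print(g)
go((*g,.145,130.5))
E
```

```text
time_s: 6.3
position: [0.6167, -0.1133, 0.0188]
tcp_rot: [-179.8, -0.0, 82.4]
ft_force: [0.8, 1.6, 0.1]
gripper_width: 0.0402
grip_force: 0.0
time_s: 6.8
position: [0.6182, -0.1147, 0.0201]
tcp_rot: [-180.0, 0.0, 82.3]
ft_force: [0.5, 0.4, -0.8]
gripper_width: 0.0153
grip_force: 55.0
time_s: 7.22
position: [0.6212, -0.1156, 0.1499]
tcp_rot: [179.5, 0.1, 82.3]
ft_force: [1.1, -0.1, -2.1]
gripper_width: 0.0151
grip_force: 55.0
[ 0.641325 -0.124   ]
now [ 0.6212 -0.1156  0.1499] 82.32 t 7.22 F [ 1.1 -0.1 -2.1] w 0.0151
[-0.0056, 0.0211, 0.0051] -48.2
```

```bash
python3 -m jog '[[-0.005,0.021,0,-48.2],[-0.005,0.021,0,-48.2],[-0.005,0.021,0,-48.2],[-0.005,0.021,0,-48.2],[-0.005,0.021,0,-48.2],[-0.005,0.021,0,-48.2],[-0.005,0.021,0,-48.2],[-0.005,0.021,0,-48.2],[-0.005,0.021,0,-48.2],[-0.005,0.021,0,-48.2]]'
python3 - <<'E'
from h import *
go((.6413,-.124,.145,130.5))
im,d,K,T=shot('wrist'); p=cloud(d,K,T); np.savez('w3.npz',im=im,p=p,T=T); save('w3',im,None,1.4)
E
```

```text
time_s: 8.05
position: [0.6376, -0.1223, 0.1439]
tcp_rot: [-179.9, -0.1, 130.4]
ft_force: [-0.4, 0.8, -1.7]
gripper_width: 0.0151
grip_force: 55.0
now [ 0.6376 -0.1223  0.1439] 130.36 t 8.05 F [-0.4  0.8 -1.7] w 0.0151
[-0.0037, 0.0017, -0.0011] -0.1
```

View pics/w3.png

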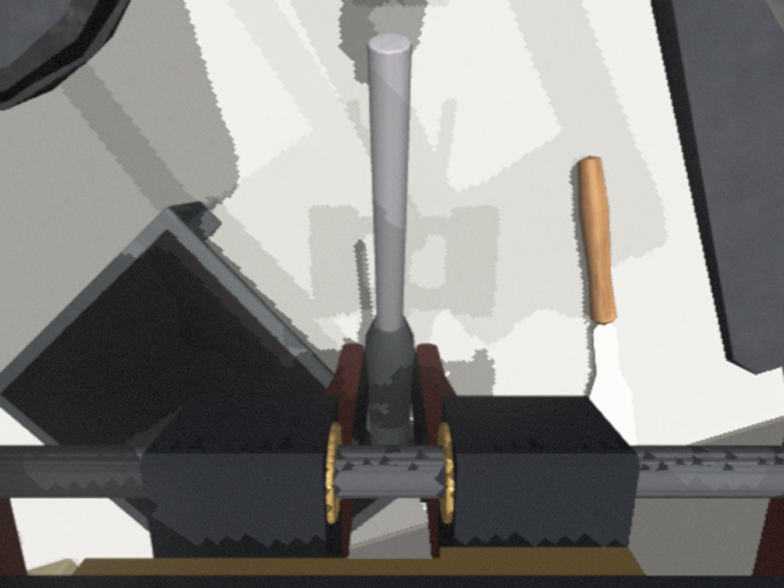

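```bash
python3 -m jog '[[0,0,-0.04,0],[0.02,0,-0.08,0],[0.05,0,-0.12,0],[0.06,0,-0.15,0],[0.06,0,-0.15,0],[0.06,0,-0.15,0],[0.06,0,-0.15,0]]'
python3 - <<'E'
from h import *
go((.6413,-.124,.145,130.5))
im,d,K,T=shot('wrist'); p=cloud(d,K,T); np.savez('w4.npz',im=im,p=p,T=T,K=K); save('w4',im,None,1.4)
E
```

```text
time_s: 8.68
position: [0.5992, -0.0769, 0.2947]
tcp_rot: [-180.0, 0.0, 130.5]
ft_force: [0.1, -0.2, -2.5]
gripper_width: 0.0149
grip_force: 55.0
now [ 0.5992 -0.0769  0.2947] 130.49 t 8.68 F [ 0.1 -0.2 -2.5] w 0.0149
[-0.0632, 0.0015, 0.1497] -0.0
```

View pics/w4.png

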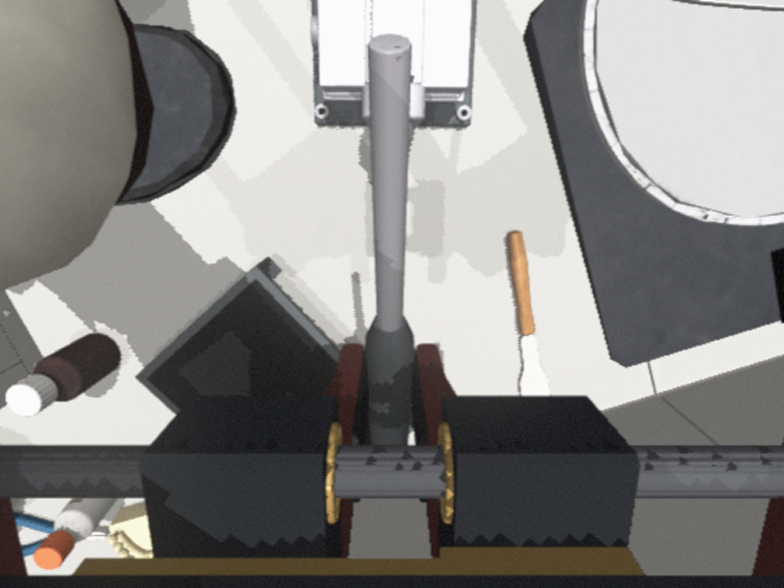

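Run:
```python
from h import *
z=np.load('w4.npz'); K,T=z['K'],z['T']; im=z['im']
r=lambda u,v,h: ray(K,T,u/1.4,v/1.4,h)[:2]
a,b=r(316,125,.009),r(471,127,.009); c,d=r(321,111,.011),r(464,113,.011)
for s,e in((a,b),(c,d)): print(s,e,(s+e)/2,np.linalg.norm(e-s),np.degrees(np.arctan2(*(e-s)[::-1])))
tip=ray(K,T,390/1.4,43/1.4,.283); print('tip',tip)
w=np.load('w3.npz'); print('tip3',ray(K,w['T'],390/1.4,43/1.4,.133))
p=z['p']; print(p[int(60/1.4),int(390/1.4)],p[int(250/1.4),int(390/1.4)],p[int(410/1.4),int(390/1.4)])
cv2.imwrite('pics/w4c.png',cv2.resize(im[0:100,210:350],None,fx=5,fy=5,interpolation=cv2.INTER_CUBIC)[...,::-1])
# side view of flask from 'top' stored: PCA of high points
t=np.load('top0.npz')['p']; m=(t[...,2]>.101)&(t[...,2]<.112)&(abs(t[...,0]-.5)<.08)&(abs(t[...,1]-.04)<.09)
q=t[m][:,:2]; cc=q.mean(0); U,S,V=np.linalg.svd(q-cc); print(cc,np.degrees(np.arctan2(V[0,1],V[0,0])), (q-cc)@V[0]@np.ones(1) if 0 else [((q-cc)@V[0]).min(),((q-cc)@V[0]).max(),((q-cc)@V[1]).min(),((q-cc)@V[1]).max()])
```

```text
[ 0.48496844 -0.03642141] [0.58332514 0.04563867] [0.53414679 0.00460863] 0.12809331413453712 39.83861465557258
[ 0.48167803 -0.02521608] [0.57144534 0.04953191] [0.52656168 0.01215791] 0.11681366976290891 39.783675717812365
tip [0.53068069 0.00396365 0.283     ]
tip3 [ 0.56935887 -0.04138194  0.133     ]
[ 0.541042   -0.00840317  0.34460278] [ 0.56566818 -0.03723668  0.31847369] [ 0.60746403 -0.08616646  0.2782841 ]
[0.49776737 0.04612534] 130.27067954322328 [np.float64(-0.06807749760690532), np.float64(0.05921479274224935), np.float64(-0.015737231122231736), np.float64(0.016860075243243823)]
```

View pics/w4c.png

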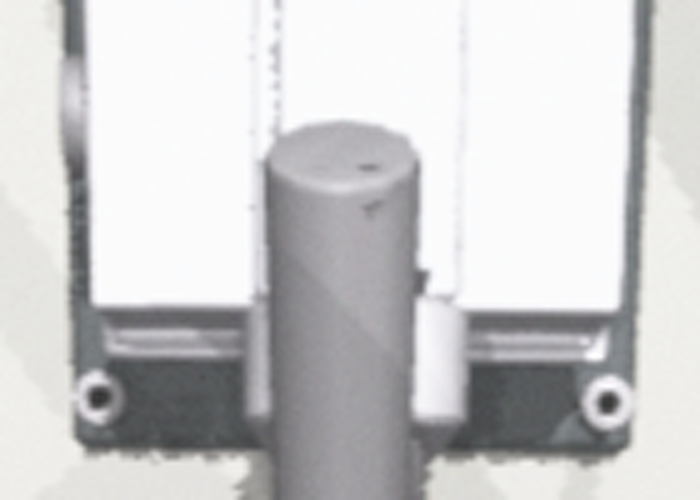

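Run:
```python
from h import *
go((.64,-.09,.15,100),(.64,-.09,.065,100))
```

```text
now [ 0.5988 -0.077   0.2937] 130.48 t 8.73 F [-0.7 -0.1 -1.6] w 0.0152
[-0.0369, 0.0231, 0.1436] 30.5
[-0.037, 0.0232, 0.2286] 30.5
```

```bash
python3 -m jog '[[-0.037,0.023,0.02,30.5],[-0.037,0.023,0.06,30.5],[-0.037,0.023,0.1,30.5],[-0.037,0.023,0.14,30.5],[-0.037,0.023,0.18,30.5],[-0.037,0.023,0.21,30.5],[-0.037,0.023,0.226,30.5],[-0.037,0.023,0.226,30.5]]'
python3 -m jog '[[0,0,0.004,0],[0,0,0.009,0],[0,0,0.014,0],[0,0,0.019,0],[0,0,0.024,0],[0,0,0.029,0],[0,0,0.034,0],[0,0,0.039,0],[0,0,0.044,0],[0,0,0.046,0],[0,0,0.046,0]]' 0.0 4
python3 -m jog '[[0,0,0,0],[0,0,0,0],[0,0,0,0],[0,0,-0.03,0],[0,0,-0.07,0],[0,0,-0.11,0],[0,0,-0.11,0]]' 0.04
python3 - <<'E'
from h import *
im,d,K,T=shot('wrist'); p=cloud(d,K,T); np.savez('w5.npz',im=im,p=p,T=T,K=K)
go((.64,-.09,.02,100))
m=(p[...,2]>.005)&(p[...,2]<.03)&(abs(p[...,0]-.63)<.06)&(p[...,1]>-.16)&(p[...,1]<.05)
n,l,s,_=cv2.connectedComponentsWithStats(m.astype(np.uint8))
for i in range(1,n):
    if s[i,4]>150:
        q=p[l==i]; c=q.mean(0); V=np.linalg.svd(q[:,:2]-c[:2],full_matrices=False)[2]; e=(q[:,:2]-c[:2])@V[0]
        print(s[i],c,np.degrees(np.arctan2(V[0,1],V[0,0])),c[:2]+V[0]*e.min(),c[:2]+V[0]*e.max(),q[e<e.min()+.02,2].mean(),q[e>e.max()-.02,2].mean())
E
```

```text
time_s: 9.4
position: [0.6359, -0.0894, 0.062]
tcp_rot: [-179.3, -0.3, 100.0]
ft_force: [-0.3, -0.8, -2.2]
gripper_width: 0.0148
grip_force: 55.0
time_s: 10.32
position: [0.6408, -0.0901, 0.0227]
tcp_rot: [-180.0, 0.0, 100.0]
ft_force: [-0.5, 0.5, -1.3]
gripper_width: 0.0159
grip_force: 4.0
time_s: 10.9
position: [0.646, -0.0912, 0.1414]
tcp_rot: [179.3, 0.3, 100.0]
ft_force: [2.1, -0.6, -0.2]
gripper_width: 0.04
grip_force: 0.0
now [ 0.6446 -0.0909  0.1384] 100.03 t 10.95 F [-0.2  0.5 -1. ] w 0.0396
[0.0022, -0.0054, 0.1183] 0.0
[202   0  20  23 293] [0.57498413 0.0439841  0.00900998] 47.16736707324071 [0.56856602 0.03706109] [0.58017068 0.04957867] 0.009009978325966339 0.009009978325966339
[ 261   55   20  218 3171] [ 0.6372529  -0.06949293  0.0122723 ] -79.76403359334654 [0.62073919 0.02195696] [ 0.65093987 -0.14528888] 0.01030409426766244 0.01363680488214645
[328  85  28  43 642] [ 0.68046536 -0.00198384  0.01233474] -48.44271494984535 [0.67126725 0.0083918 ] [ 0.69228149 -0.01531268] 0.012272329503120962 0.012617124841270162
```

```bash
python3 -m jog '[[0.001,-0.003,0.04,0],[0.001,-0.003,0.08,0],[0.001,-0.003,0.11,0],[0.001,-0.003,0.1185,0],[0.001,-0.003,0.1185,0],[0.001,-0.003,0.1185,0]]' 0.04
python3 -m jog '[[0,0,0,0],[0,0,0,0],[0,0,0,0],[0,0,0,0],[0,0,0,0],[0,0,0,0],[0,0,0,0]]' 0.0 58
python3 -m jog '[[0,0,-0.02,0],[0,0,-0.06,0],[0,0,-0.1,0],[0,0,-0.115,0],[0,0,-0.115,0],[0,0,-0.115,0]]'
python3 - <<'E'
from h import *
im,d,K,T=shot('wrist'); p=cloud(d,K,T)
for v in (60,120,200,280): 
    row=p[v]; m=(row[:,2]>.08)&(abs(np.arange(560)-279)<25); print(v,row[m].mean(0) if m.any() else 0, m.sum())
go((.64,-.12,.145,130.2))
E
```

```text
time_s: 11.45
position: [0.6397, -0.0902, 0.0172]
tcp_rot: [179.8, 0.1, 100.0]
ft_force: [-2.8, 1.2, 22.2]
gripper_width: 0.0398
grip_force: 10.8
time_s: 12.03
position: [0.6393, -0.0902, 0.0173]
tcp_rot: [179.8, 0.1, 100.0]
ft_force: [-2.0, -1.0, 22.0]
gripper_width: 0.0155
grip_force: 62.1
time_s: 12.53
position: [0.6375, -0.0895, 0.1293]
tcp_rot: [180.0, 0.0, 100.0]
ft_force: [-0.8, 0.4, -1.8]
gripper_width: 0.015
grip_force: 58.0
60 [0.62063677 0.00326959 0.12236404] 20
120 [ 0.62487893 -0.01943538  0.12218459] 19
200 [ 0.63082904 -0.05294386  0.12246589] 17
280 [ 0.63719939 -0.08633828  0.13164118] 49
now [ 0.6364 -0.0892  0.1279] 100.03 t 12.58 F [-0.3  0.2 -2.2] w 0.0152
[-0.0309, -0.0018, -0.0172] -30.2
```

Run:
```python
from h import *
go((.6301,-.1107,.145,130))
```

```text
now [ 0.6364 -0.0892  0.1279] 100.03 t 12.58 F [-0.3  0.2 -2.2] w 0.0152
[-0.02, -0.01, -0.0171] -30.0
```

```bash
python3 -m jog '[[-0.03,-0.01,-0.015,-5],[-0.03,-0.01,-0.015,-30],[-0.03,-0.01,-0.015,-30],[-0.03,-0.01,-0.015,-30],[-0.03,-0.01,-0.015,-30],[-0.03,-0.01,-0.015,-30],[-0.02,-0.01,-0.015,-30],[-0.02,-0.01,-0.015,-30]]'
python3 - <<'E'
from h import *
go((.6301,-.1107,.0945,130))
E
```

```text
time_s: 13.25
position: [0.6297, -0.109, 0.1427]
tcp_rot: [-179.9, -0.2, 129.9]
ft_force: [-0.6, 0.7, -1.8]
gripper_width: 0.0153
grip_force: 58.0
now [ 0.6297 -0.109   0.1427] 129.92 t 13.25 F [-0.6  0.7 -1.8] w 0.0153
[-0.0017, -0.0007, 0.0482] -0.1
```

```bash
python3 -m jog '[[-0.002,0,0.03,0],[-0.002,0,0.048,0],[-0.002,0,0.048,0],[-0.002,0,0.048,0],[-0.002,0,0.048,0]]'
python3 - <<'E'
from h import *
go((.6301,-.1107,.0945,130))
im,d,K,T=shot('wrist'); p=cloud(d,K,T)
for v in (40,90,150,210,280): 
    row=p[v]; m=(row[:,2]>.05)&(abs(np.arange(560)-279)<25); print(v,row[m].mean(0) if m.any() else 0, m.sum())
im,d,K,T=shot('top'); save('t6',im,(150,200,320,310),4.6)
E
```

```text
time_s: 13.67
position: [0.633, -0.1124, 0.0972]
tcp_rot: [180.0, 0.0, 130.0]
ft_force: [-0.7, 0.7, -1.3]
gripper_width: 0.0152
grip_force: 58.0
now [ 0.633  -0.1124  0.0972] 130.01 t 13.67 F [-0.7  0.7 -1.3] w 0.0152
[0.0032, -0.0012, 0.0027] 0.0
40 [ 0.56774296 -0.0346418   0.09051273] 20
90 [ 0.57966983 -0.0488385   0.09026372] 20
150 [ 0.59488986 -0.06668007  0.09798847] 19
210 [ 0.6123752  -0.08741391  0.0895644 ] 21
280 [ 0.6315644  -0.10958152  0.09937806] 49
```

View pics/t6.png

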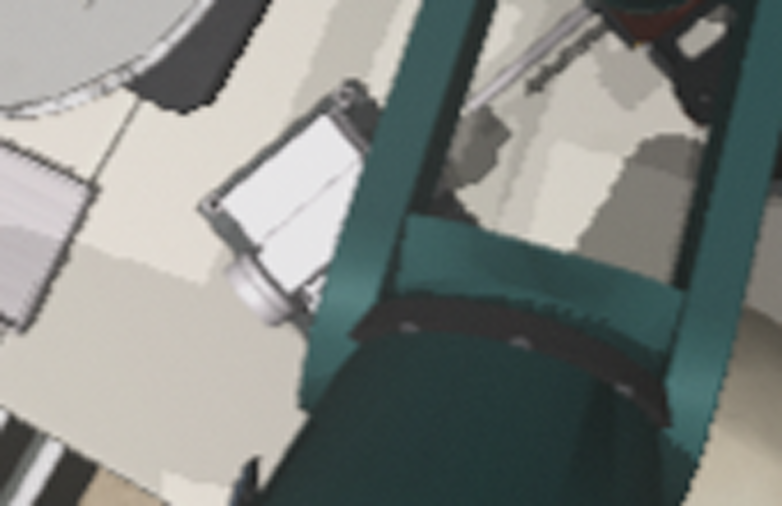

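```bash
python3 -m jog '[[0,-0.001,0.001,0],[0.008,-0.001,0.001,0],[0.016,-0.001,0.001,0],[0.022,-0.001,0.001,0],[0.027,-0.001,0.001,0],[0.03,-0.001,0.001,0],[0.033,-0.001,0.001,0],[0.033,-0.001,0.001,0]]'
python3 - <<'E'
from h import *
go((.6301,-.1107,.0945,130))
E
```

```text
time_s: 14.43
position: [0.6102, -0.0873, 0.0957]
tcp_rot: [-180.0, -0.0, 130.1]
ft_force: [0.2, 0.5, -1.1]
gripper_width: 0.0149
grip_force: 58.0
now [ 0.6102 -0.0873  0.0957] 130.05 t 14.43 F [ 0.2  0.5 -1.1] w 0.0149
[-0.0307, 0.0002, 0.0012] 0.1
```

```bash
python3 -m jog '[[0.002,0,0,0],[0.004,0,0,0],[0.006,0,0,0],[0.008,0,0,0],[0.01,0,0,0],[0.012,0,0,0],[0.014,0,0,0],[0.014,0,0,0]]'
```

```text
time_s: 15.1
position: [0.6073, -0.0812, 0.0978]
tcp_rot: [179.8, 0.7, 130.1]
ft_force: [7.2, -10.5, -2.2]
gripper_width: 0.0151
grip_force: 58.0
```

```bash
python3 -m jog '[[0.003,0,0,0],[0.006,0,0,0],[0.008,0,0,0],[0.01,0,0,0],[0.012,0,0,0],[0.012,0,0,0]]'
```

```text
time_s: 15.6
position: [0.5998, -0.0717, 0.0978]
tcp_rot: [179.7, 0.7, 130.1]
ft_force: [8.1, -9.6, -1.8]
gripper_width: 0.0152
grip_force: 58.0
```

```bash
python3 -m jog '[[0.002,0,0,0],[0.004,0,0,0],[0.006,0,0,0],[0.008,0,0,0],[0.01,0,0,0],[0.01,0,0,0]]'
python3 - <<'E'
from h import *
go((.6301,-.1107,.0945,130))
im,d,K,T=shot('wrist'); p=cloud(d,K,T)
for v in (10,40,90,150,210,280): 
    row=p[v]; m=(row[:,2]>.05)&(abs(np.arange(560)-279)<12); print(v,row[m].mean(0) if m.any() else 0, m.sum())
E
```

```text
time_s: 16.1
position: [0.5864, -0.0596, 0.0954]
tcp_rot: [-179.9, -0.1, 130.0]
ft_force: [-0.2, 0.0, -1.1]
gripper_width: 0.015
grip_force: 58.0
now [ 0.5864 -0.0596  0.0954] 130.03 t 16.1 F [-0.2  0.  -1.1] w 0.015
[-0.0672, 0.0006, 0.0007] 0.0
10 [0.51795447 0.02267489 0.10732946] 23
40 [0.523773   0.01577643 0.10615066] 23
90 [0.53432831 0.00326233 0.10531885] 23
150 [ 0.5486946  -0.01441907  0.08868635] 19
210 [ 0.56570757 -0.0346414   0.08801865] 21
280 [ 0.58646173 -0.05857591  0.09277722] 23
```

```bash
python3 -m jog '[[0.003,0,0,0],[0.006,0,0,0],[0.009,0,0,0],[0.009,0,0,0]]'
python3 -m jog '[[-0.03,0,0,0],[-0.065,0,0,0],[-0.1,0,0,0],[-0.11,0,0,0],[-0.11,0,0,0],[-0.11,0,0,0]]'
python3 - <<'E'
from h import *
go((.62,-.085,.15,90),(.62,-.085,.05,90),(.64,-.07,.15,100),(.64,-.07,.03,100),(.64,-.07,.02,100))
im,d,K,T=shot('top'); p=cloud(d,K,T); np.savez('t7.npz',im=im,p=p,d=d)
m=(d>0)&(p[...,2]>.07)&(p[...,2]<.098)&(abs(p[...,0]-.44)<.06)&(abs(p[...,1]-.12)<.06)
q=p[m]; o=np.array([.4964,.0486]); u=np.array([.643,-.766]); n=np.array([.766,.643])
s=(q[:,:2]-o)@u; k=abs((q[:,:2]-o)@n)<.015; h=np.histogram(s[k],np.arange(-.12,-.04,.004)); print(h, q[k][:,2].max())
E
```

```text
time_s: 16.48
position: [0.5809, -0.0527, 0.0955]
tcp_rot: [-180.0, -0.1, 130.0]
ft_force: [-0.1, 0.3, -1.3]
gripper_width: 0.0154
grip_force: 58.0
time_s: 16.98
position: [0.6517, -0.1375, 0.0951]
tcp_rot: [-180.0, -0.1, 130.0]
ft_force: [-0.1, -0.5, -1.8]
gripper_width: 0.0152
grip_force: 58.0
now [ 0.6517 -0.1375  0.0951] 129.97 t 16.98 F [-0.1 -0.5 -1.8] w 0.0152
[0.0607, 0.0094, -0.0548] 40.0
[0.0606, 0.0094, 0.0452] 40.0
[0.0594, 0.0343, -0.0548] 30.0
[0.0592, 0.0344, 0.0652] 30.0
[0.0591, 0.0344, 0.0752] 30.0
(array([ 0,  0,  0,  0,  0,  2, 12, 18,  9,  6,  8,  8, 10,  7,  8,  3,  0,
        0,  1]), array([-0.12 , -0.116, -0.112, -0.108, -0.104, -0.1  , -0.096, -0.092,
       -0.088, -0.084, -0.08 , -0.076, -0.072, -0.068, -0.064, -0.06 ,
       -0.056, -0.052, -0.048, -0.044])) 0.09744034482826591
```

```bash
python3 -m jog '[[0,0,-0.03,7],[0.022,0.01,-0.03,30],[0.044,0.0215,-0.03,30],[0.044,0.0215,-0.01,30],[0.044,0.0215,0.02,30],[0.044,0.0215,0.045,30],[0.044,0.0215,0.062,30],[0.044,0.0215,0.07,30],[0.044,0.0215,0.0745,30],[0.044,0.0215,0.0745,30],[0.044,0.0215,0.0745,30]]'
python3 -m jog '[[0,0,0,0],[0,0,0,0],[0,0,-0.03,0],[0,0,-0.07,0],[0,0,-0.11,0],[0,0,-0.15,0],[0,0,-0.17,0],[0,0,-0.17,0]]' 0.04
python3 - <<'E'
from h import *
o=np.array([.4964,.0486]); u=np.array([.643,-.766]); g=o-.0745*u; print(g)
go((.56,.05,.19,130),(*g,.19,130),(*g,.0905,130))
E
```

```text
time_s: 17.95
position: [0.641, -0.0899, 0.022]
tcp_rot: [180.0, 0.0, 100.0]
ft_force: [0.5, -0.7, -2.0]
gripper_width: 0.0153
grip_force: 58.0
time_s: 18.62
position: [0.6447, -0.0912, 0.1987]
tcp_rot: [179.3, 0.3, 100.0]
ft_force: [1.3, -0.7, 0.5]
gripper_width: 0.0401
grip_force: 0.0
[0.4484965 0.105667 ]
now [ 0.6447 -0.0912  0.1987] 100.02 t 18.62 F [ 1.3 -0.7  0.5] w 0.0401
[0.1538, -0.0589, 0.0073] -30.0
[0.228, -0.159, 0.0057] -30.0
[0.2285, -0.1602, 0.1052] -30.0
```

```bash
python3 -m jog '[[0.11,-0.05,0.005,-30],[0.11,-0.05,0.005,-30],[0.11,-0.05,0.005,-30],[0.2275,-0.159,0.005,-30],[0.2275,-0.159,0.005,-30],[0.2275,-0.159,0.005,-30],[0.2275,-0.159,0.005,-30],[0.2275,-0.159,0.005,-30],[0.2275,-0.159,0.005,-30]]' 0.04
python3 - <<'E'
from h import *
o=np.array([.4964,.0486]); u=np.array([.643,-.766]); n=np.array([.766,.643]); g=o-.0745*u
go((*g,.0935,130))
im,d,K,T=shot('wrist'); p=cloud(d,K,T); np.savez('w8.npz',im=im,p=p)
s=(p[...,:2]-o)@u; l=(p[...,:2]-o)@n; Z=p[...,2]
for a in np.arange(-.1,-.05,.005):
    m=(s>a)&(s<a+.005)&(abs(l)<.025)&(Z>.07)&(Z<.11)
    if m.sum()>5: print(round(a,3),m.sum(),round((l[m].min()+l[m].max())/2,4),round(l[m].max()-l[m].min(),4),round(np.percentile(Z[m],95),4))
E
```

```text
time_s: 19.37
position: [0.4426, 0.107, 0.1861]
tcp_rot: [-180.0, -0.0, 130.2]
ft_force: [0.0, -0.6, 0.7]
gripper_width: 0.04
grip_force: 0.0
now [0.4426 0.107  0.1861] 130.17 t 19.37 F [ 0.  -0.6  0.7] w 0.04
[-0.0048, 0.0037, 0.0926] 0.2
-0.1 215 0.0004 0.021 0.0919
-0.095 196 0.0005 0.0211 0.0924
-0.09 90 0.0015 0.0173 0.0882
-0.085 115 0.0001 0.0118 0.0883
-0.08 114 0.0002 0.0118 0.0884
-0.075 108 0.0002 0.0118 0.0888
-0.07 104 -0.0002 0.0111 0.0891
-0.065 105 -0.0001 0.0112 0.0891
-0.06 766 0.0003 0.0415 0.1054
-0.055 522 0.0002 0.0414 0.1062
```

```bash
python3 -m jog '[[-0.004,0.0035,0.03,0],[-0.004,0.0035,0.06,0],[-0.004,0.0035,0.085,0],[-0.004,0.0035,0.094,0],[-0.004,0.0035,0.094,0],[-0.004,0.0035,0.094,0]]' 0.04
python3 -m jog '[[0,0,0,0],[0,0,0,0],[0,0,0,0],[0,0,0,0],[0,0,0,0],[0,0,0,0]]' 0.0 40
python3 -m jog '[[0.01,0,0,0],[0.02,0,0,0],[0.03,0,0,0],[0.03,0,0,0]]'
python3 - <<'E'
from h import *
go((.44,.107,.09,130))
E
```

```text
time_s: 19.92
position: [0.4506, 0.1049, 0.0922]
tcp_rot: [-180.0, -0.0, 130.0]
ft_force: [1.0, -0.6, 0.4]
gripper_width: 0.0402
grip_force: 0.0
time_s: 20.42
position: [0.4501, 0.1055, 0.0926]
tcp_rot: [179.9, 0.0, 130.0]
ft_force: [-0.2, -0.6, 1.3]
gripper_width: 0.0107
grip_force: 39.9
time_s: 20.75
position: [0.4276, 0.1297, 0.0918]
tcp_rot: [-179.9, -0.1, 130.1]
ft_force: [-0.8, -0.2, -0.6]
gripper_width: 0.011
grip_force: 39.9
now [0.4276 0.1297 0.0918] 130.1 t 20.75 F [-0.8 -0.2 -0.6] w 0.011
[-0.0253, -0.0051, 0.0017] 0.1
```

```bash
python3 -m jog '[[0.015,0,0,0],[0.03,0,0,0],[0.045,0,0,0],[0.055,0,0,0],[0.065,0,0,0],[0.065,0,0,0],[0.07,0,-0.02,0],[0.07,0,-0.05,0],[0.07,0,-0.06,0],[0.07,0,-0.06,0]]'
python3 - <<'E'
from h import *
im,d,K,T=shot('wrist'); p=cloud(d,K,T); np.savez('w9.npz',im=im,p=p)
z=np.load('top0.npz'); p=z['p']; X,Y,Z=p[...,0],p[...,1],p[...,2]
go((.5244,.308,.12,66.8),(.5244,.308,.023,66.8))
E
```

```text
time_s: 21.58
position: [0.3878, 0.1824, 0.1545]
tcp_rot: [179.7, 0.1, 130.0]
ft_force: [0.4, -0.2, -0.6]
gripper_width: 0.0107
grip_force: 39.9
now [0.3869 0.1821 0.1532] 130.04 t 21.63 F [ 0.3  0.7 -1.2] w 0.0106
[0.008, 0.1862, 0.0337] 63.2
[0.0081, 0.1859, 0.1307] 63.2
```

```bash
python3 -m jog '[[0.008,0.04,0,10],[0.008,0.08,0,63],[0.008,0.12,0,63],[0.008,0.16,0,63],[0.008,0.186,0,63],[0.008,0.186,0,63],[0.008,0.186,0,63],[0.008,0.186,0,63],[0.008,0.186,0.03,63],[0.008,0.186,0.03,63],[0.008,0.186,0.03,63]]'
python3 - <<'E'
from h import *
go((.5244,.308,.12,66.8),(.5244,.308,.023,66.8))
im,d,K,T=shot('wrist'); p=cloud(d,K,T); np.savez('w10.npz',im=im,p=p); save('w10',im,None,1.4)
im,d,K,T=shot('top'); save('t10',im,(80,190,250,300),4.6)
E
```

```text
time_s: 22.55
position: [0.5206, 0.3064, 0.1194]
tcp_rot: [-179.8, 0.3, 67.2]
ft_force: [0.1, -0.4, -1.2]
gripper_width: 0.0108
grip_force: 39.9
now [0.5206 0.3064 0.1194] 67.19 t 22.55 F [ 0.1 -0.4 -1.2] w 0.0108
[0.0029, 0.0029, -0.0006] 0.4
[0.0034, 0.0033, 0.0964] 0.4
```

View pics/w10.png

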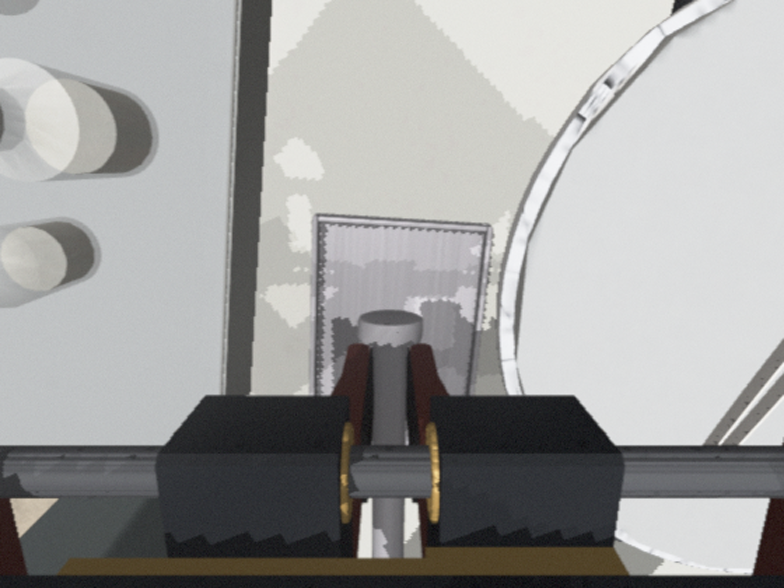

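Run:
```python
from h import *
K,T=tw(); r=lambda u,v,h: ray(K,T,u/1.4,v/1.4,h)[:2]
a,b=r(314,214,.014),r(491,226,.014); print(a,b,np.linalg.norm(a-b),np.degrees(np.arctan2(*(b-a)[::-1])))
x=(b-a)/np.linalg.norm(b-a); y=np.array([-x[1],x[0]]); c=(a+b)/2-.074*y; print('c',c)
p=np.load('w10.npz')['p']; print('head top',p[int(333/1.4),int(390/1.4)],'shaft near',p[int(360/1.4),int(390/1.4)],p[int(385/1.4),int(390/1.4)],p[int(540/1.4),int(390/1.4)])
yaw=np.degrees(np.arctan2(y[1],y[0])); g=c+.039*y
go((*g,.03,yaw))
```

```text
[0.50522868 0.36669694] [0.58584367 0.32631336] 0.09016435379453588 -26.608298051600848
c [0.51239242 0.28034253]
head top [0.52842671 0.32645936 0.11768538] shaft near [0.52408491 0.31616935 0.11337069] [0.52084265 0.30842189 0.11458943] [0.49845988 0.25501295 0.11772451]
now [0.5225 0.3074 0.1218] 67.18 t 22.65 F [-0.3 -0.3 -1.2] w 0.0109
[0.0102, 0.0039, 0.0917] 3.8
```

```bash
python3 -m jog '[[0.006,0.0035,0.03,2],[0.006,0.0035,0.055,2],[0.006,0.0035,0.075,2],[0.006,0.0035,0.085,2],[0.006,0.0035,0.09,2],[0.006,0.0035,0.092,2],[0.006,0.0035,0.092,2]]'
python3 -m jog '[[0,0,0,0],[0,0,0,0],[0,0,0,0],[0,0,-0.03,0],[0,0,-0.07,0],[0,0,-0.11,0],[0,0,-0.13,0],[0,0,-0.13,0]]' 0.035
python3 - <<'E'
from h import *
im,d,K,T=shot('wrist'); p=cloud(d,K,T); np.savez('w11.npz',im=im,p=p,T=T,K=K)
o=np.array([.4964,.0486]); go((.44,.15,.2,130),(*o,.2,130),(*o,.1,130))
save('w11',im,None,1.4)
E
```

```text
time_s: 23.23
position: [0.5289, 0.3121, 0.0308]
tcp_rot: [180.0, -0.0, 65.1]
ft_force: [0.7, 0.7, -0.3]
gripper_width: 0.011
grip_force: 39.9
time_s: 23.9
position: [0.5318, 0.3136, 0.1666]
tcp_rot: [179.6, -0.5, 65.0]
ft_force: [0.8, 0.3, 1.0]
gripper_width: 0.035
grip_force: 0.0
now [0.5304 0.3129 0.1638] 65.04 t 23.95 F [ 0.1 -0.5 -1. ] w 0.0351
[-0.1856, -0.013, -0.0373] -65.0
[-0.2537, 0.0809, -0.0372] -65.0
[-0.2543, 0.0804, 0.0628] -65.0
```

View pics/w11.png

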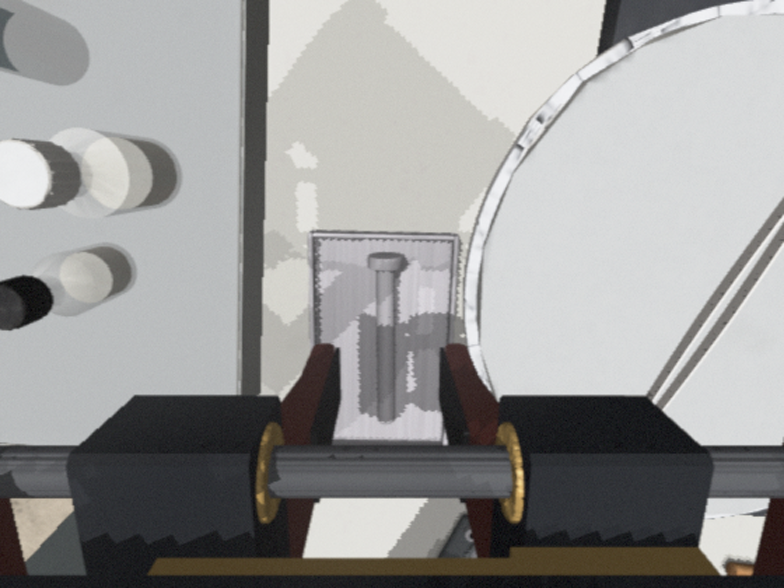

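Run:
```python
from h import *
from scipy.optimize import least_squares
z=np.load('top0.npz'); p=z['p'].astype(float); d=z['d']
m=(d>0)&(p[...,2]>.22)&(p[...,2]<.34)&(np.hypot(p[...,0]-.37,p[...,1]+.126)<.13)
q=p[m]; f=lambda c:(np.hypot(q[:,0]-c[0],q[:,1]-c[1])/c[2])**2+((q[:,2]-c[3])/c[4])**2-1
s=least_squares(f,[.37,-.126,.1,.24,.095],loss='soft_l1',f_scale=.02); print(np.round(s.x,4),np.abs(s.fun).mean(), 'ymax',q[:,1].max(),q[:,1].min(),'xmax',q[:,0].max())
# cover/rib in flask, model extents in stand frame
o=np.array([.4964,.0486]); 
c=np.array([.6064,-.244]); x=np.array([.99,-.139]); y=np.array([.139,.99])
k=(d>0)&(p[...,2]>.06)&(p[...,2]<.085)&(np.abs((p[...,:2]-c)@x)<.1)&(np.abs((p[...,:2]-c)@y)<.074)
e=p[k][:,:2]-c; print('model',(e@x).min(),(e@x).max(),(e@y).min(),(e@y).max(),k.sum())
k=(d>0)&(p[...,2]>.04)&(p[...,2]<.05)&(np.abs((p[...,:2]-c)@x)<.13)&(np.abs((p[...,:2]-c)@y)<.1); e=p[k][:,:2]-c; print('stand',np.percentile(e@x,[.5,99.5]),np.percentile(e@y,[.5,99.5]))
```

```text
[ 0.362  -0.1332  0.1025  0.1874  0.1497] 0.017684824428669036 ymax -0.03377913307384277 -0.23100495220038592 xmax 0.46177195529210424
model 0.038988273132245094 0.08168613886102183 -0.032837771545550586 0.022808328810956232 266
stand [-0.09784451  0.10831565] [-0.07236348  0.07710897]
```

```bash
python3 -m jog '[[-0.04,-0.005,-0.037,-5],[-0.08,-0.01,-0.037,-65],[-0.12,-0.013,-0.037,-65],[-0.16,-0.013,-0.037,-65],[-0.185,-0.013,-0.037,-65],[-0.22,0.03,-0.037,-65],[-0.254,0.081,-0.037,-65],[-0.254,0.081,-0.037,-65],[-0.254,0.081,-0.037,-65],[-0.254,0.081,-0.037,-65],[-0.254,0.081,-0.037,-65]]' 0.05
python3 - <<'E'
from h import *
o=np.array([.4964,.0486]); u=np.array([.643,-.766]); n=np.array([.766,.643])
im,d,K,T=shot('wrist'); p=cloud(d,K,T)
s=(p[...,:2]-o)@u; l=(p[...,:2]-o)@n; Z=p[...,2]
for a in np.arange(-.06,.02,.01):
    m=(s>a)&(s<a+.01)&(abs(l)<.03)&(Z>.1)&(Z<.115)
    if m.sum()>5: print(round(a,3),m.sum(),round((l[m].min()+l[m].max())/2,4),round(l[m].max()-l[m].min(),4),round(np.median(Z[m]),4))
go((*o,.092,130))
E
```

```text
time_s: 24.87
position: [0.4937, 0.0465, 0.1958]
tcp_rot: [-179.9, -0.1, 130.1]
ft_force: [1.1, 0.4, 0.2]
gripper_width: 0.0498
grip_force: 0.0
-0.06 499 0.0002 0.0303 0.1045
-0.05 594 0.0002 0.0292 0.1045
-0.04 436 0.0002 0.026 0.1071
-0.03 561 0.0003 0.0252 0.1071
-0.02 533 0.0004 0.0254 0.1071
-0.01 529 0.0004 0.0256 0.1072
0.0 503 0.0002 0.0253 0.1071
0.01 490 0.0002 0.0255 0.107
now [0.4935 0.0471 0.1959] 129.87 t 24.92 F [-0.2  0.2  0.2] w 0.0502
[-0.0009, 0.0034, 0.1039] -0.1
```

```bash
python3 -m jog '[[-0.001,0.0035,0.03,0],[-0.001,0.0035,0.065,0],[-0.001,0.0035,0.09,0],[-0.001,0.0035,0.103,0],[-0.001,0.0035,0.103,0],[-0.001,0.0035,0.103,0]]' 0.05
python3 -m jog '[[0,0,0,0],[0,0,0,0],[0,0,0,0],[0,0,0,0],[0,0,0,0]]' 0.0 55
python3 -m jog '[[0,0,-0.005,0],[0,0,-0.015,0],[0,0,-0.03,0],[0,0,-0.05,0],[0,0,-0.07,0],[0,0,-0.09,0],[0,0,-0.11,0],[0,0,-0.12,0],[0,0,-0.12,0],[0,0,-0.12,0]]'
python3 - <<'E'
from h import *
go((.60,-.04,.215,60),(.61,-.20,.215,-8),(.574,-.238,.215,-8))
E
```

```text
time_s: 25.42
position: [0.4965, 0.0494, 0.0933]
tcp_rot: [-179.9, -0.1, 130.0]
ft_force: [0.5, 0.6, 0.2]
gripper_width: 0.05
grip_force: 0.0
time_s: 25.83
position: [0.498, 0.0488, 0.095]
tcp_rot: [180.0, 0.1, 130.0]
ft_force: [-2.1, -1.5, 6.0]
gripper_width: 0.0258
grip_force: 55.0
time_s: 26.67
position: [0.4978, 0.0489, 0.2144]
tcp_rot: [180.0, 0.0, 130.0]
ft_force: [-0.9, 0.2, -3.4]
gripper_width: 0.0256
grip_force: 55.0
now [0.4978 0.0489 0.2144] 130.02 t 26.67 F [-0.9  0.2 -3.4] w 0.0256
[-0.1338, 0.0211, -0.0005] 70.0
[-0.2628, -0.0742, -0.0005] 138.0
[-0.2687, -0.1262, -0.0006] 138.0
```

```bash
python3 -m jog '[[-0.03,0.005,0,7],[-0.06,0.01,0,14],[-0.09,0.015,0,70],[-0.12,0.02,0,70],[-0.134,0.021,0,70],[-0.134,0.021,0,70],[-0.16,0,0,138],[-0.19,-0.02,0,138],[-0.22,-0.05,0,138],[-0.262,-0.074,0,138],[-0.262,-0.074,0,138],[-0.262,-0.074,0,138]]'
python3 - <<'E'
from h import *
go((.574,-.238,.215,-8))
E
```

```text
time_s: 27.67
position: [0.609, -0.2029, 0.2117]
tcp_rot: [-179.9, 0.1, 43.8]
ft_force: [-0.1, 0.4, -3.0]
gripper_width: 0.0258
grip_force: 55.0
now [ 0.609  -0.2029  0.2117] 43.83 t 27.67 F [-0.1  0.4 -3. ] w 0.0258
[-0.0496, 0.0011, -0.0032] 51.8
```

```bash
python3 -m jog '[[-0.02,0,0,51.8],[-0.04,0.001,0,51.8],[-0.05,0.001,0,51.8],[-0.05,0.001,0,51.8],[-0.05,0.001,0,51.8],[-0.05,0.001,0,51.8],[-0.05,0.001,0,51.8],[-0.05,0.001,0,51.8],[-0.05,0.001,0,51.8]]'
python3 - <<'E'
from h import *
im,d,K,T=shot('wrist'); p=cloud(d,K,T); np.savez('w12.npz',im=im,p=p)
c=np.array([.6064,-.244]); x=np.array([.99,-.139]); y=np.array([.139,.99])
e=p[...,:2]-c; Z=p[...,2]
k=(Z>.038)&(Z<.052)&(abs(e@x)<.14)&(abs(e@y)<.11); print('stand',np.percentile((e@x)[k],[1,99]),np.percentile((e@y)[k],[1,99]),np.median(Z[k]))
k=(Z>.06)&(Z<.09)&(abs(e@x)<.11)&(abs(e@y)<.07); print('model',k.sum(),np.percentile((e@x)[k],[1,99]) if k.any() else 0)
k=(Z>.15)&(Z<.21)&(abs(e@x)<.15)&(abs(e@y)<.1); print('cover top z',np.percentile(Z[k],[5,50,95]))
go((.574,-.238,.105,-8),(.574,-.238,.101,-8))
E
```

```text
time_s: 28.42
position: [0.5735, -0.2345, 0.2119]
tcp_rot: [-179.9, 0.2, -7.5]
ft_force: [-0.2, 0.4, -3.2]
gripper_width: 0.0259
grip_force: 55.0
stand [-0.01438965  0.11671971] [-0.08398825  0.07607739] 0.044988501945350534
model 2833 [0.03985419 0.08065322]
cover top z [0.16961191 0.18498598 0.19449323]
now [ 0.5736 -0.2345  0.2122] -7.34 t 28.47 F [-0.2 -0.4 -2.9] w 0.0254
[0.0012, 0.0035, 0.1072] 0.7
[0.0012, 0.0035, 0.1112] 0.7
```

```bash
python3 -m jog '[[0.001,0.003,0.03,0],[0.001,0.003,0.06,0],[0.001,0.003,0.085,0],[0.001,0.003,0.1,0],[0.001,0.003,0.105,0],[0.001,0.003,0.108,0],[0.001,0.003,0.108,0],[0.001,0.003,0.108,0]]'
python3 -m jog '[[0,0,0.002,0],[0,0,0.003,0],[0,0,0.004,0],[0,0,0.004,0],[0,0,0.004,0]]'
```

```text
time_s: 29.13
position: [0.5759, -0.2385, 0.1071]
tcp_rot: [180.0, -0.1, -7.4]
ft_force: [0.6, 0.1, -4.1]
gripper_width: 0.0259
grip_force: 55.0
time_s: 29.55
position: [0.5753, -0.2381, 0.1024]
tcp_rot: [180.0, -0.0, -7.4]
ft_force: [-1.2, 0.5, -3.0]
gripper_width: 0.0256
grip_force: 55.0
```

```bash
python3 -m jog '[[0,0,0.001,0],[0,0,0.002,0],[0,0,0.003,0],[0,0,0.003,0],[0,0,0.003,0]]'
```

```text
time_s: 29.97
position: [0.5755, -0.2383, 0.1011]
tcp_rot: [180.0, -0.1, -7.4]
ft_force: [-2.9, 1.4, 11.0]
gripper_width: 0.0258
grip_force: 55.0
```

```bash
python3 -m jog '[[0,0,0,0],[0,0,0,0],[0,0,0,0],[0,0,0,0],[0,0,-0.02,0],[0,0,-0.05,0],[0,0,-0.09,0],[0,0,-0.13,0],[0,0,-0.16,0],[0,0,-0.16,0]]' 0.055
python3 - <<'E'
from h import *
im,d,K,T=shot('wrist'); p=cloud(d,K,T)
c=np.array([.6064,-.244]); x=np.array([.99,-.139]); y=np.array([.139,.99])
e=p[...,:2]-c; Z=p[...,2]; ex,ey=e@x,e@y
for a,b in((.07,.08),(.105,.12)):
    k=(Z>a)&(Z<b)&(abs(ex)<.11)&(abs(ey)<.09); print(a,k.sum(),np.percentile(ex[k],[1,99]),np.percentile(ey[k],[1,99]),np.percentile(Z[k],[5,50,95]))
im,d,K,T=shot('top'); p=cloud(d,K,T); Z=p[...,2]
def seg(n,x0,x1,y0,y1,z0,z1):
    k=(d>0)&(p[...,0]>x0)&(p[...,0]<x1)&(p[...,1]>y0)&(p[...,1]<y1)&(Z>z0)&(Z<z1); q=p[k]; print(n,k.sum(),q.min(0).round(3) if len(q) else'',q.max(0).round(3) if len(q) else '')
seg('drift',.60,.68,-.16,.04,.004,.05); seg('pin',.46,.57,.2,.36,.006,.04)
for n in('stone',.57,.66,-.5,-.42,.03,.06),('oil',.5,.58,-.48,-.41,.08,.12),('mono',.42,.5,-.37,-.3,.08,.12):
    seg(*n)
    P=p; z=np.load('top0.npz'); p,d0=z['p'],d; Z=p[...,2]; d=z['d']; seg(*n); p=P; d=d0; Z=p[...,2]
go((0.57,-.23,.3,-8))
E
```

```text
time_s: 30.8
position: [0.5789, -0.24, 0.2666]
tcp_rot: [179.7, -0.7, -7.4]
ft_force: [0.6, -0.6, 1.2]
gripper_width: 0.0551
grip_force: 0.0
0.07 6087 [-0.06679281  0.07562486] [-0.04992406  0.05261045] [0.0726649  0.07429035 0.07913465]
0.105 2509 [-0.06660359  0.10884297] [-0.08718236  0.01397626] [0.11194525 0.11325981 0.11448786]
drift 370 [ 0.601 -0.159  0.004] [0.68  0.039 0.023]
pin 540 [0.46  0.2   0.006] [0.568 0.36  0.038]
stone 0  
stone 273 [ 0.571 -0.489  0.03 ] [ 0.658 -0.421  0.06 ]
oil 0  
oil 131 [ 0.529 -0.48   0.081] [ 0.579 -0.436  0.12 ]
mono 116 [ 0.44  -0.346  0.081] [ 0.466 -0.321  0.103]
mono 150 [ 0.42  -0.37   0.081] [ 0.466 -0.32   0.119]
now [ 0.5761 -0.2386  0.2607] -7.39 t 30.9 F [-0.4  0.7 -0.9] w 0.0552
[-0.007, -0.0076, -0.0393] 0.6
```

```bash
python3 -c "
from workcell import sign_off; print(sign_off())"
```

```text
the job is handed in; nothing more can be done
None
```

Job handed in at about 31 s with the pin driven out and lying in the tray, the cover level on the stand and the drift flat on the worktop; the stone model and oil bottle were out of view in my last check, and I viewed 12 pictures, two over the limit of 10.

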